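Centre the tea jar on its lacquer stand

TASK

The little celadon tea jar has been put back off-centre, near the edge of its round black stand. Nudge it to the middle of the stand with light taps of your fingertips low against its side, keeping it upright and on the stand; never take it between the fingers, lift it or press on it from above. Leave the stand where it is and everything else undisturbed, and finish with your hand clear.

Things in the scene. Friction and masses are not known exactly. Their poses are not given: they have to be found in the camera images.
- jar: Rigid celadon tea jar, brown neck glaze, ivory lid (part of it), about 130 g, 64 mm high. Belly 54 mm wide at 24 mm up: an upright finger touches it there. Narrow foot (32 mm), neck 25 mm wide at 50 mm, lid 29 mm wide at 54-58 mm. Friction on the stand about 0.3: pushed at the belly or lower it slides, at the lid or knocked it tips. Origin: centre of its underside; z up; yaw meaningless.
- stand: Round black-lacquered turned wooden stand, loose on the counter, 300 g, 30 mm high, flat top 88 mm in diameter with a thin gold line just inside its edge. Origin: centre of its underside, on the counter; z up; its top is 30 mm above the origin. Round, so its yaw has no meaning. The jar stands on it.
- bowl_mid (a point): Grey crackle-glaze tea bowl, 120 mm in diameter, 72 mm high, standing on the counter; this point is on its axis 36 mm above the counter. To be left alone.
- caddy_mid (a point): Stainless tea caddy, a cylinder 74 mm in diameter, 84 mm high; this point is on its axis 42 mm above the counter. To be left alone.
- whisk_mid (a point): Bamboo tea whisk standing on its handle, tines up, 53 mm wide, 102 mm high; this point is on its axis 50 mm above the counter. To be left alone.
- lidrest_mid (a point): Bamboo lid rest, an upright cylinder 48 mm in diameter, 52 mm high; this point is at its centre. To be left alone.
- dish: Shallow blue sweet dish, 110 mm in diameter, 18 mm high. Origin: centre of its underside. To be left alone.
- scoop: Slim bamboo tea scoop lying on the counter, 187 mm long along its x axis, 7 to 12 mm wide, its tip bent up 16 mm at +x. Origin: middle of its length, on the counter. To be left alone.
- box_mid (a point): Red-lacquered box with a hinged lid, 114 mm (its x) by 164 mm (its y), 65 mm high, fixed; this point is on its vertical centre line 32 mm above the counter. To be left alone.
- box_lid (a joint): Lid of the lacquered box: 0 rad shut, grows as it opens. It starts and should stay shut.
Not all that is in view belongs to the job. What is shaped like the part that bears box_mid but green is not meant.

How it is judged:
By the outcome, as a careful person would: the job done as asked, in the order asked, and still so for the second after the job is handed in, with the robot touching nothing.
It also fails if it takes over 56 s, if anything falls off the work surface, if the arm or the gripper's body presses on something with over 40 N, if the wrist force passes 120 N, or if a joint passes its speed limit or range.

ROBOT

A 6-joint arm with a two-finger parallel gripper is mounted at the origin on the work surface. World frame = base frame: x ahead of the robot, y to its left, z up, the work surface at z = 0. Lengths are in m, angles in degrees, forces in N, time in s.
With the tool pointing down it reaches from about 0.35 to 0.875 m from the base axis. Payload 15.5 kg.
Tool frame: the origin (TCP) lies midway between the tips of the shut fingers; the grasp point (between the pads) lies 19 mm behind it; z points along the fingers, y is the line along which they close (so a half turn about z gives the same grasp; the last joint's range is limited). The gripper opens to 85 mm and grips with 20 to 120 N. Pads are 22 mm wide; open, the fingers measure 114 mm over their backs; the gripper's body (76 mm by 85 mm) begins 54 mm behind the grasp point. The pads swing forward as they close: fully open they stand 13 mm farther back than shut.
Start: joints at [-68.841, 28.281, 77.091, -0, 74.628, -5.472], TCP at [0.28, -0.559, 0.231] pointing down, gripper open.
Joint ranges: [-166.48, 166.48], [-47.26, 123.95], [12.59, 153.08], [-70.14, 250.14], [6.76, 159.57], [-176.63, 176.63]. Speed limits (degrees/s): [108.29, 108.29, 147.25, 172.46, 172.46, 172.46].

INTERFACE

Orientations are given as a 3x3 rotation matrix whose columns are the frame's x, y, z axes.
In Python, from station import arm gives the robot as it stands.
- The arm moves only by the tool jog_arm, never from a script. Its argument "rows" is a list of rows, each an object with "xyz": the shift along the tool's x, y, z in mm, a list of three; "yaw": the turn about the tool's z in degrees; "gripper": the closure, from 0 (fully open) to 1 (shut). A call has 1 to 20 rows; each row shifts and turns the commanded pose from where the row before left it, along the tool's axes as they then stand; what a row does not reach is not made up. A row lasts 1/12 s, in which the tool goes at most 41.7 mm and 7.16 degrees, less where a joint would pass 70% of its speed; a pose out of reach is approached as far as the arm can. A call with a gripper value outside its range is refused whole. The fingers move at their own pace and stop on an object; the grip force is fixed at half the most. Time passes only in rows, so rows that do not move let the fingers close. It gives the time, the measured TCP pose, the force, the opening and the grip force at its end, in the units of the state.
- arm.state(): the state, without advancing time (a new reading comes with each control period).
- arm.capture(name): name is "side" or "top" or "wrist"; returns a dict with "color" (384x512x3 uint8, blue, green, red), "mtx" (3x3 intrinsics, pixels), "R" (3x3) and "t" (3): a world point X has camera coordinates R X + t; the wrist camera has in their place "T_tool_cam" (4x4, takes a point from camera to tool coordinates, whose origin is the TCP and whose axes are the flange's). Camera axes: x right, y down, z forward; pixel columns grow to the right and rows downward; lengths in m; the calibration is good to about 2 mm. A picture is of the moment at which its call begins: read the wrist's pose just before it. There is no depth.
- arm.hand_in(): hands the job in; it is judged then, once.
The state is a dict: "t": time; "joint_pos": joint angles; "qvel": joint speeds; "joint_efforts": joint torques, N m; "ee_pos": TCP position; "ee_rot": TCP orientation; "contact_force": force on the tool from outside, world axes, zero at the start; "ft_torque": the same for the moment, N m; "grip_width": finger opening in m; "finger_force": force on a finger pad.
Only numpy, scipy, OpenCV 4.12 (cv2) and the standard library are available. Lean on these libraries where they do the work, as an engineer would, in place of code of your own. Each camera call takes 0.05 s, during which the arm holds its last target. There are 200 camera calls.

## Working session

There is one attempt and no reset: what is moved stays moved. The work goes in short steps, Python scripts to look and compute and a tool call to move; the robot and the scene stay as the last step left them, time stands still between calls to the robot, and variables do not carry over. Pictures are saved under pics/ and viewed, at most 10 in all, crops included, and the job is handed in when it is done.

Besides the shell and the picture viewer there is one more tool, called in YAML: its name, and indented under it one key for each argument. jog_arm: Moves the arm, as the interface text tells. Its arguments: {"type":"object","properties":{"rows":{"type":"array"}},"required":["rows"]}

```bash
mkdir -p pics
cat > h.py <<'E'
import numpy as np, cv2
from station import arm
def ray(c,u,v,z):
    d=c["R"].T@np.linalg.solve(c["mtx"],[u,v,1]); o=-c["R"].T@c["t"]
    return o+d*(z-o[2])/d[2]
def proj(c,X):
    p=c["mtx"]@(c["R"]@np.array(X)+c["t"]); return p[:2]/p[2]
E
python3 - <<'E'
from h import *
for n in("side","top"):
    c=arm.capture(n);cv2.imwrite(f"pics/{n}0.png",c["color"]);print(n,-c["R"].T@c["t"])
s=arm.state();print(s["t"],s["ee_pos"],s["ee_rot"],s["contact_force"])
print(arm.capture("wrist")["T_tool_cam"])
E
```

```text
side [ 0.48353717 -0.91986446  0.75052281]
top [0.42792153 0.03403718 1.17424303]
0.1 [ 0.28005968 -0.55841788  0.23078454] [[ 8.93920260e-01  4.48225876e-01 -3.64333729e-04]
 [ 4.48226012e-01 -8.93919760e-01  9.50666033e-04]
 [ 1.00427995e-04 -1.01312348e-03 -9.99999482e-01]] [ 0.75766691 -0.10490801  0.40415966]
[[ 6.49491038e-04 -9.61069268e-01 -2.76306788e-01  7.05193489e-02]
 [ 9.99999590e-01  7.98546947e-04 -4.26946290e-04  1.25925804e-03]
 [ 6.30968900e-04 -2.76306398e-01  9.61069392e-01 -1.41652192e-01]
 [ 0.00000000e+00  0.00000000e+00  0.00000000e+00  1.00000000e+00]]
```

View pics/top0.png

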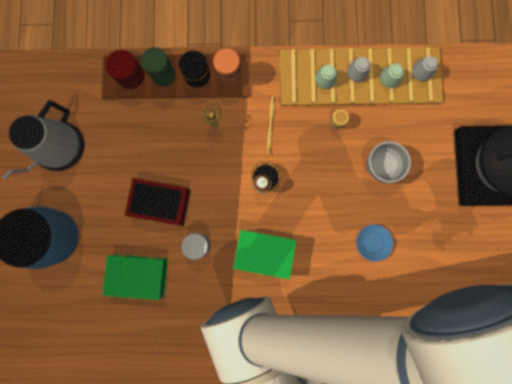

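View pics/side0.png

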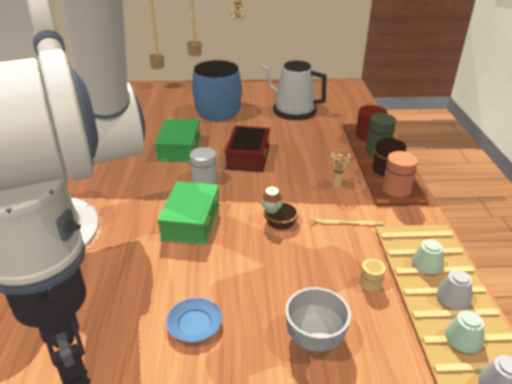

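Top view: the black stand is at about (265,178), with the celadon jar and its ivory lid at (263,183). The cups on the yellow rack (325,76)/(393,75) are celadon too, but they have no lid or stand, so they aren't meant. The lid rest is at (340,118), the whisk (212,115), the scoop (270,125), the caddy (195,246) and the red box (157,200). The boxes at (265,254) and (135,277) are the green decoys. I'll confirm the jar in an enlarged crop.

Run:
```python
from h import *
c=arm.capture("top");d=arm.capture("side")
a=cv2.resize(c["color"][150:210,230:300],None,fx=5.5,fy=5.5,interpolation=cv2.INTER_CUBIC)
b=cv2.resize(d["color"][175:235,245:315],None,fx=5.5,fy=5.5,interpolation=cv2.INTER_CUBIC)
cv2.imwrite("pics/crop1.png",np.hstack([a,b]))
print("f",c["mtx"][0,0],d["mtx"][0,0])
print("lid",ray(c,263,183,.088)); print("stand",ray(c,265,178,.03))
for n,u,v,z in [("whisk",212,112,.1),("scoopA",273,97,0),("scoopB",269,152,0),("caddy",195,246,.084),("rest",340,118,.05),("bowl",389,162,.07),("green",265,254,.06),("greencorner",237,232,.06),("gc2",296,238,.06),("box",157,200,.065)]:print(n,ray(c,u,v,z).round(3))
```

```text
f 386.3372393597614 473.398000867868
lid [0.56485214 0.02657929 0.088     ]
stand [0.58716401 0.02005099 0.03      ]
whisk [0.77  0.171 0.1  ]
scoopA [ 0.848 -0.008  0.   ]
scoopB [0.672 0.006 0.   ]
caddy [0.39  0.219 0.084]
rest [ 0.763 -0.205  0.05 ]
bowl [ 0.625 -0.338  0.07 ]
green [0.365 0.023 0.06 ]
greencorner [0.427 0.102 0.06 ]
gc2 [ 0.409 -0.066  0.06 ]
box [0.521 0.333 0.065]
```

View pics/crop1.png

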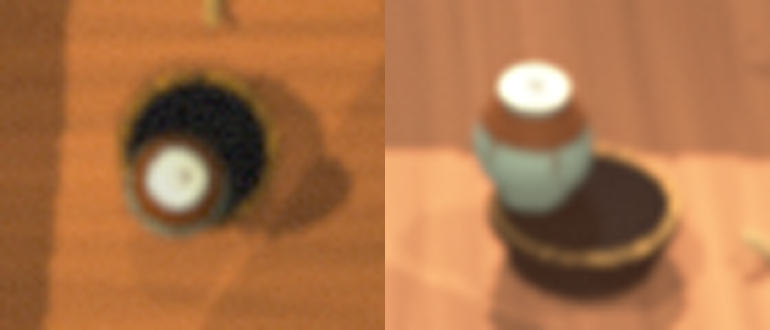

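The crop confirms it: ivory lid, brown neck and celadon belly, standing on the black stand with the gold rim. The jar is at about (0.565, 0.027) and the stand centre at about (0.589, 0.018). I'll move to a look pose on the robot side with the fingers shut.

jog_arm:
  rows:
    - {"xyz":[25,-25.5,0],"yaw":0,"gripper":1}
    - {"xyz":[25,-25.5,0],"yaw":0,"gripper":1}
    - {"xyz":[25,-25.5,0],"yaw":0,"gripper":1}
    - {"xyz":[25,-25.5,0],"yaw":0,"gripper":1}
    - {"xyz":[25,-25.5,0],"yaw":0,"gripper":1}
    - {"xyz":[25,-25.5,0],"yaw":0,"gripper":1}
    - {"xyz":[25,-25.5,0],"yaw":0,"gripper":1}
    - {"xyz":[25,-25.5,0],"yaw":0,"gripper":1}
    - {"xyz":[25,-25.5,0],"yaw":0,"gripper":1}
    - {"xyz":[25,-25.5,0],"yaw":0,"gripper":1}
    - {"xyz":[25,-25.5,0],"yaw":0,"gripper":1}
    - {"xyz":[25,-25.5,0],"yaw":0,"gripper":1}
    - {"xyz":[25,-25.5,0],"yaw":0,"gripper":1}
    - {"xyz":[25,-25.5,0],"yaw":0,"gripper":1}
    - {"xyz":[25,-25.5,0],"yaw":0,"gripper":1}
    - {"xyz":[25,-25.5,0],"yaw":0,"gripper":1}
    - {"xyz":[25,-25.5,0],"yaw":0,"gripper":1}
    - {"xyz":[25,-25.5,0],"yaw":0,"gripper":1}

```text
t: 1.75
ee_pos: [0.4769, 0.0552, 0.2314]
ee_rot: [[0.894, 0.448, 0.0], [0.448, -0.894, -0.0], [0.0, 0.0, -1.0]]
contact_force: [0.6, -0.5, 0.3]
grip_width: 0.0
finger_force: 0.0
```

jog_arm:
  rows:
    - {"xyz":[0,0,0],"yaw":7,"gripper":1}
    - {"xyz":[0,0,0],"yaw":7,"gripper":1}
    - {"xyz":[0,0,0],"yaw":7,"gripper":1}
    - {"xyz":[0,0,0],"yaw":7,"gripper":1}
    - {"xyz":[0,0,0],"yaw":7,"gripper":1}
    - {"xyz":[0,0,0],"yaw":7,"gripper":1}
    - {"xyz":[0,0,0],"yaw":5,"gripper":1}
    - {"xyz":[0,0,0],"yaw":0,"gripper":1}
    - {"xyz":[0,0,0],"yaw":0,"gripper":1}

```text
t: 2.5
ee_pos: [0.4766, 0.0533, 0.2313]
ee_rot: [[0.939, -0.345, -0.0], [-0.345, -0.939, 0.0], [-0.0, 0.0, -1.0]]
contact_force: [0.3, -0.3, -0.0]
grip_width: 0.0003
finger_force: 0.0
```

```bash
cat >> h.py <<'E'
def wrist():
    s=arm.state();c=arm.capture("wrist");T=np.array(c["T_tool_cam"]);Rw=np.array(s["ee_rot"])
    Rc=Rw@T[:3,:3];tc=Rw@T[:3,3]+s["ee_pos"]
    c["R"]=Rc.T;c["t"]=-Rc.T@tc;return s,c
E
python3 - <<'E'
from h import *
s,c=wrist();cv2.imwrite("pics/w1.png",c["color"])
print(s["t"],s["ee_pos"],np.degrees(np.arctan2(s["ee_rot"][1][0],s["ee_rot"][0][0])),s["contact_force"],s["grip_width"])
print(proj(c,[.565,.027,.088]),proj(c,[.589,.018,.03]),c["mtx"][0])
E
```

```text
2.5 [0.47662813 0.05331244 0.23126675] -20.196720656197154 [ 0.33238704 -0.27990324 -0.04787877] 0.000309741581871842
[246.25825565  83.26147582] [247.55143558  62.44699279] [289.04912741   0.         252.96555405]
```

View pics/w1.png

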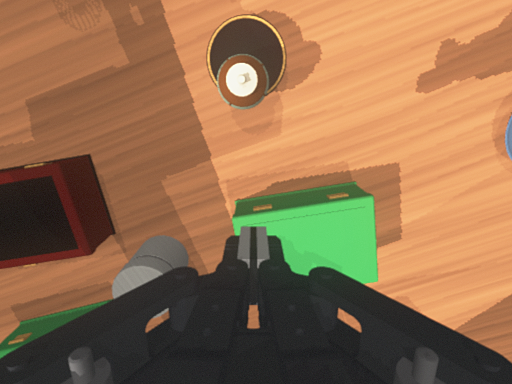

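The wrist view shows the jar lid at about (242,79) on the stand, whose gold ring is centred near (246,55). The fingertips are at (254,230), with the green decoy box below them. Next I'll measure the ring and lid.

```bash
cat >> h.py <<'E'
def measure(c,guess):
    """stand centre (circle fit of dark top on plane z=.03) and lid centre (white blob at z=.088)"""
    img=c["color"];hsv=cv2.cvtColor(img,cv2.COLOR_BGR2HSV)
    roi=np.zeros(img.shape[:2],np.uint8);u=proj(c,[*guess,.04]).astype(int);cv2.circle(roi,tuple(map(int,u)),75,255,-1)
    def big(m):
        n,l,st,ce=cv2.connectedComponentsWithStats(cv2.bitwise_and(m,roi))
        i=1+np.argmax(st[1:,4]);return (l==i).astype(np.uint8),ce[i],st[i]
    _,lc,ls=big(cv2.inRange(hsv,(0,0,185),(180,75,255)))
    dm,_,ds=big(cv2.inRange(hsv,(0,0,0),(180,255,85)))
    lid=ray(c,*lc,.088)
    con=max(cv2.findContours(dm,cv2.RETR_EXTERNAL,cv2.CHAIN_APPROX_NONE)[0],key=len)[:,0,:]
    P=np.array([ray(c,*p,.03)[:2] for p in con])
    cx=np.array(guess);r=.042
    from scipy.optimize import least_squares
    f=least_squares(lambda q:np.hypot(*(P-q[:2]).T)-q[2],[*cx,r],loss="soft_l1",f_scale=.0007)
    return lid[:2],lc,ls[4],f.x,ds
E
python3 - <<'E'
from h import *
s,c=wrist();lid,lc,la,f,ds=measure(c,[.589,.018])
print("lid",lid,lc,la,"stand",f,ds)
d=f[:2]-lid;print("d",d*1000,np.hypot(*d)*1000,np.degrees(np.arctan2(d[1],d[0])))
R=np.array(s["ee_rot"]);print("tool xy jar rel TCP",R.T[:2,:2]@(lid-s["ee_pos"][:2])*1000,"d tool",R.T[:2,:2]@d*1000)
c=arm.capture("top");lid,lc,la,f,ds=measure(c,[.589,.018]);print("top",lid,lc,f)
E
```

```text
lid [0.56997934 0.03007781] [241.31917476  79.15533981] 824 stand [0.59385511 0.01795602 0.03774402] [ 211   19   72   69 2589]
d [ 23.87576982 -12.12178702] 26.776670906411784 -26.917016996318186
tool xy jar rel TCP [ 95.60242169 -10.36158911] d tool [26.59114555  3.1465987 ]
top [0.51204409 0.07136538] [247.30516593 201.7386247 ] [0.52022455 0.12480307 0.20821488]
```

```bash
sed -i 's/    P=np.array/    con=con[np.hypot(*(con-lc).T)>1.9*np.sqrt(ls[4]\/np.pi)]\n    P=np.array/' h.py
python3 - <<'E'
from h import *
s,c=wrist();lid,lc,la,f,ds=measure(c,[.593,.018])
print("lid",lid,"stand",f)
d=f[:2]-lid;print(np.hypot(*d)*1000)
R=np.array(s["ee_rot"]);print("tool xy jar rel TCP",R.T[:2,:2]@(lid-s["ee_pos"][:2])*1000,"d tool",R.T[:2,:2]@d*1000)
v=c["color"].copy()
for a in np.linspace(0,6.28,60):
    p=proj(c,[f[0]+.044*np.cos(a),f[1]+.044*np.sin(a),.03]);cv2.circle(v,tuple(map(int,p.round())),0,(255,0,255),-1)
cv2.circle(v,tuple(map(int,lc.round())),1,(0,0,255),-1)
cv2.imwrite("pics/w2.png",cv2.resize(v[0:130,180:310],None,fx=4.5,fy=4.5))
E
```

```text
lid [0.56995842 0.03011502] stand [0.59298849 0.01835864 0.03859253]
25.85723991871435
tool xy jar rel TCP [ 95.55680555 -10.47572808] d tool [25.67415755  3.07156149]
```

View pics/w2.png

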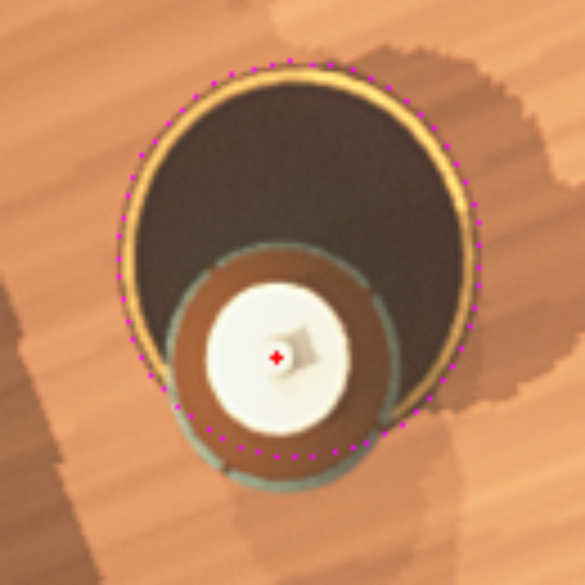

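The projected 44 mm circle lies on the rim and the red cross is on the lid knob, so the measurement holds. The jar needs 25.9 mm along a direction 7° off tool x. I'll align with that and descend behind the jar with a gap.

jog_arm:
  rows:
    - {"xyz":[0,0,0],"yaw":7,"gripper":1}
    - {"xyz":[16,-11,0],"yaw":0,"gripper":1}
    - {"xyz":[17,-11,0],"yaw":0,"gripper":1}
    - {"xyz":[0,0,25],"yaw":0,"gripper":1}
    - {"xyz":[0,0,25],"yaw":0,"gripper":1}
    - {"xyz":[0,0,25],"yaw":0,"gripper":1}
    - {"xyz":[0,0,25],"yaw":0,"gripper":1}
    - {"xyz":[0,0,25],"yaw":0,"gripper":1}
    - {"xyz":[0,0,0],"yaw":0,"gripper":1}
    - {"xyz":[0,0,0],"yaw":0,"gripper":1}

```text
t: 3.53
ee_pos: [0.5155, 0.0577, 0.1059]
ee_rot: [[0.888, -0.459, -0.002], [-0.459, -0.888, -0.0], [-0.002, 0.001, -1.0]]
contact_force: [-0.3, 0.1, 0.6]
grip_width: -0.0
finger_force: 0.0
```

```bash
cat > m.py <<'E'
from h import *
s,c=wrist();lid,lc,la,f,ds=measure(c,[.593,.018])
print(s["t"],s["ee_pos"],s["contact_force"])
print("lid",lid,la,"stand",f)
R=np.array(s["ee_rot"]).T[:2,:2]
for n,S in(("now",f[:2]),("first",np.array([.593,.0184]))):print(n,"d tool",R@(S-lid)*1000)
print("jar rel TCP",R@(lid-s["ee_pos"][:2])*1000)
E
python3 m.py
```

```text
3.5333 [0.51550045 0.05767025 0.105874  ] [-0.32096595  0.06668604  0.62795523]
lid [0.57019798 0.02970133] 2258 stand [0.59295674 0.01807193 0.03912559]
now d tool [25.55755161 -0.11282401]
first d tool [25.44541494 -0.42415478]
jar rel TCP [61.43287136 -0.25402261]
```

Aligned to within 0.4 mm. I'll descend, then make the first gentle tap.

jog_arm:
  rows:
    - {"xyz":[0,0,16],"yaw":0,"gripper":1}
    - {"xyz":[0,0,16],"yaw":0,"gripper":1}
    - {"xyz":[0,0,16],"yaw":0,"gripper":1}
    - {"xyz":[0,0,15],"yaw":0,"gripper":1}
    - {"xyz":[0,0,0],"yaw":0,"gripper":1}
    - {"xyz":[5,0,0],"yaw":0,"gripper":1}
    - {"xyz":[5,0,0],"yaw":0,"gripper":1}
    - {"xyz":[4,0,0],"yaw":0,"gripper":1}
    - {"xyz":[2,0,0],"yaw":0,"gripper":1}
    - {"xyz":[1,0,0],"yaw":0,"gripper":1}
    - {"xyz":[1,0,0],"yaw":0,"gripper":1}
    - {"xyz":[1,0,0],"yaw":0,"gripper":1}
    - {"xyz":[1,0,0],"yaw":0,"gripper":1}
    - {"xyz":[1,0,0],"yaw":0,"gripper":1}
    - {"xyz":[1,0,0],"yaw":0,"gripper":1}
    - {"xyz":[1,0,0],"yaw":0,"gripper":1}
    - {"xyz":[1,0,0],"yaw":0,"gripper":1}
    - {"xyz":[1,0,0],"yaw":0,"gripper":1}
    - {"xyz":[0,0,0],"yaw":0,"gripper":1}
    - {"xyz":[0,0,0],"yaw":0,"gripper":1}

```text
t: 5.25
ee_pos: [0.5383, 0.0462, 0.0433]
ee_rot: [[0.888, -0.46, 0.0], [-0.46, -0.888, 0.0], [0.0, -0.0, -1.0]]
contact_force: [-0.3, -0.2, 1.1]
grip_width: 0.0002
finger_force: 0.0
```

```bash
python3 m.py; python3 -c "
from h import *
s,c=wrist();cv2.imwrite('pics/w3.png',c['color'])"
```

```text
5.25 [0.53833661 0.04616852 0.04325456] [-0.25818647 -0.18008981  1.05499554]
lid [0.57954046 0.02489525] 2436 stand [0.59147046 0.01873664 0.03737133]
now d tool [13.42583414 -0.01615718]
first d tool [14.93889745 -0.42046733]
jar rel TCP [46.3714008  -0.05344695]
```

View pics/w3.png

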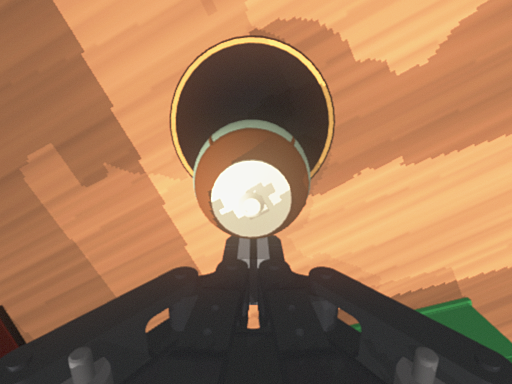

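The jar moved about 10 mm towards the middle and still looks upright (lid at (251,198), ring centre near (252,118)), but the contact distance is larger than I expected. I'll back off, check it stands upright, and remeasure.

jog_arm:
  rows:
    - {"xyz":[-4,0,0],"yaw":0,"gripper":1}
    - {"xyz":[-8,0,0],"yaw":0,"gripper":1}
    - {"xyz":[-8,0,0],"yaw":0,"gripper":1}
    - {"xyz":[0,0,0],"yaw":0,"gripper":1}
    - {"xyz":[0,0,0],"yaw":0,"gripper":1}

```text
t: 5.77
ee_pos: [0.5198, 0.0557, 0.0433]
ee_rot: [[0.888, -0.459, -0.001], [-0.459, -0.888, 0.0], [-0.0, 0.0, -1.0]]
contact_force: [-0.2, -0.4, -0.2]
grip_width: -0.0002
finger_force: 0.0
```

```bash
python3 m.py; python3 -c "
from h import *
s,c=wrist();d=arm.capture('side')
a=cv2.resize(c['color'][0:260,120:380],(400,400));b=cv2.resize(d['color'][175:235,250:310],(400,400),interpolation=cv2.INTER_CUBIC)
cv2.imwrite('pics/w4.png',np.hstack([a,b]))"
```

```text
5.7667 [0.51983434 0.0557409  0.04333237] [-0.19817977 -0.41155564 -0.15763495]
lid [0.57708635 0.02615166] 3912 stand [0.59042541 0.01977048 0.03753273]
now d tool [14.77977072 -0.45660894]
first d tool [17.69618704 -0.42140683]
jar rel TCP [ 6.44462060e+01 -4.71757474e-03]
```

View pics/w4.png

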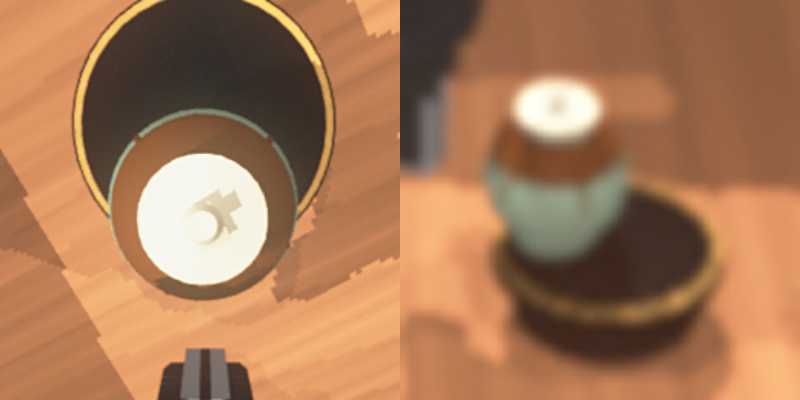

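The jar is upright on the stand. Close-up masks are biased by glare and shadow, so I'll raise the hand to the clean measuring height.

jog_arm:
  rows:
    - {"xyz":[0,0,-20],"yaw":0,"gripper":1}
    - {"xyz":[0,0,-25],"yaw":0,"gripper":1}
    - {"xyz":[0,0,-25],"yaw":0,"gripper":1}
    - {"xyz":[0,0,-20],"yaw":0,"gripper":1}
    - {"xyz":[0,0,0],"yaw":0,"gripper":1}
    - {"xyz":[0,0,0],"yaw":0,"gripper":1}

```text
t: 6.42
ee_pos: [0.5214, 0.0553, 0.1342]
ee_rot: [[0.888, -0.46, 0.003], [-0.46, -0.888, -0.0], [0.002, -0.001, -1.0]]
contact_force: [-0.9, 0.1, -0.1]
grip_width: -0.0
finger_force: 0.0
```

```bash
python3 m.py
```

```text
6.4167 [0.52137658 0.05528301 0.13420478] [-0.88790479  0.0599873  -0.11385031]
lid [0.57359388 0.02827143] 1640 stand [0.59338547 0.01785504 0.03858019]
now d tool [22.36478615  0.14885303]
first d tool [21.77189275 -0.15781389]
jar rel TCP [ 5.87899110e+01 -2.51500978e-02]
```

The stand hasn't moved and 22 mm remain; the contact distance works out at 39.6 mm, so it is belly contact as expected. Second tap, a longer one.

jog_arm:
  rows:
    - {"xyz":[0,0,23],"yaw":0,"gripper":1}
    - {"xyz":[0,0,23],"yaw":0,"gripper":1}
    - {"xyz":[0,0,23],"yaw":0,"gripper":1}
    - {"xyz":[0,0,22],"yaw":0,"gripper":1}
    - {"xyz":[0,0,0],"yaw":0,"gripper":1}
    - {"xyz":[6,0,0],"yaw":0,"gripper":1}
    - {"xyz":[6,0,0],"yaw":0,"gripper":1}
    - {"xyz":[4,0,0],"yaw":0,"gripper":1}
    - {"xyz":[1,0,0],"yaw":0,"gripper":1}
    - {"xyz":[1,0,0],"yaw":0,"gripper":1}
    - {"xyz":[1,0,0],"yaw":0,"gripper":1}
    - {"xyz":[1,0,0],"yaw":0,"gripper":1}
    - {"xyz":[1,0,0],"yaw":0,"gripper":1}
    - {"xyz":[1,0,0],"yaw":0,"gripper":1}
    - {"xyz":[1,0,0],"yaw":0,"gripper":1}
    - {"xyz":[1,0,0],"yaw":0,"gripper":1}
    - {"xyz":[1,0,0],"yaw":0,"gripper":1}
    - {"xyz":[1,0,0],"yaw":0,"gripper":1}
    - {"xyz":[1,0,0],"yaw":0,"gripper":1}
    - {"xyz":[1,0,0],"yaw":0,"gripper":1}

```text
t: 8.13
ee_pos: [0.5455, 0.0425, 0.0423]
ee_rot: [[0.888, -0.46, -0.0], [-0.46, -0.888, 0.0], [-0.0, 0.0, -1.0]]
contact_force: [-1.1, 0.1, -0.1]
grip_width: 0.0004
finger_force: 0.2
```

jog_arm:
  rows:
    - {"xyz":[1,0,0],"yaw":0,"gripper":1}
    - {"xyz":[1,0,0],"yaw":0,"gripper":1}
    - {"xyz":[1,0,0],"yaw":0,"gripper":1}
    - {"xyz":[1,0,0],"yaw":0,"gripper":1}
    - {"xyz":[1,0,0],"yaw":0,"gripper":1}
    - {"xyz":[0,0,0],"yaw":0,"gripper":1}
    - {"xyz":[0,0,0],"yaw":0,"gripper":1}

```text
t: 8.72
ee_pos: [0.5499, 0.0402, 0.0423]
ee_rot: [[0.888, -0.46, 0.0], [-0.46, -0.888, -0.0], [0.0, -0.0, -1.0]]
contact_force: [-0.6, 0.1, -0.3]
grip_width: -0.0003
finger_force: 0.0
```

jog_arm:
  rows:
    - {"xyz":[-4,0,0],"yaw":0,"gripper":1}
    - {"xyz":[-10,0,0],"yaw":0,"gripper":1}
    - {"xyz":[-12,0,0],"yaw":0,"gripper":1}
    - {"xyz":[0,0,-20],"yaw":0,"gripper":1}
    - {"xyz":[0,0,-25],"yaw":0,"gripper":1}
    - {"xyz":[0,0,-25],"yaw":0,"gripper":1}
    - {"xyz":[0,0,-20],"yaw":0,"gripper":1}
    - {"xyz":[0,0,0],"yaw":0,"gripper":1}
    - {"xyz":[0,0,0],"yaw":0,"gripper":1}

```text
t: 9.47
ee_pos: [0.5265, 0.0525, 0.1331]
ee_rot: [[0.888, -0.459, 0.002], [-0.459, -0.888, 0.0], [0.002, -0.001, -1.0]]
contact_force: [-0.6, -0.2, 0.0]
grip_width: 0.0003
finger_force: 0.0
```

```bash
python3 m.py
```

```text
9.4667 [0.52651172 0.05254751 0.13306973] [-0.58678641 -0.20906392  0.0160197 ]
lid [0.58536006 0.02292853] 1700 stand [0.59331852 0.0176792  0.03834804]
now d tool [9.48049967 1.00623022]
first d tool [8.86643046 0.51233929]
jar rel TCP [65.8776958  -0.72826344]
```

9 mm left along x and about 0.8 mm sideways. Third tap, turned 5°, aimed about 2 mm short.

jog_arm:
  rows:
    - {"xyz":[0,0,0],"yaw":5,"gripper":1}
    - {"xyz":[0,-6.5,23],"yaw":0,"gripper":1}
    - {"xyz":[0,0,23],"yaw":0,"gripper":1}
    - {"xyz":[0,0,23],"yaw":0,"gripper":1}
    - {"xyz":[0,0,21],"yaw":0,"gripper":1}
    - {"xyz":[0,0,0],"yaw":0,"gripper":1}
    - {"xyz":[7,0,0],"yaw":0,"gripper":1}
    - {"xyz":[7,0,0],"yaw":0,"gripper":1}
    - {"xyz":[6,0,0],"yaw":0,"gripper":1}
    - {"xyz":[2,0,0],"yaw":0,"gripper":1}
    - {"xyz":[1,0,0],"yaw":0,"gripper":1}
    - {"xyz":[1,0,0],"yaw":0,"gripper":1}
    - {"xyz":[1,0,0],"yaw":0,"gripper":1}
    - {"xyz":[1,0,0],"yaw":0,"gripper":1}
    - {"xyz":[1,0,0],"yaw":0,"gripper":1}
    - {"xyz":[1,0,0],"yaw":0,"gripper":1}
    - {"xyz":[1,0,0],"yaw":0,"gripper":1}
    - {"xyz":[1,0,0],"yaw":0,"gripper":1}
    - {"xyz":[1,0,0],"yaw":0,"gripper":1}
    - {"xyz":[1,0,0],"yaw":0,"gripper":1}

```text
t: 11.18
ee_pos: [0.5573, 0.0405, 0.0423]
ee_rot: [[0.845, -0.535, -0.0], [-0.535, -0.845, -0.0], [-0.0, 0.0, -1.0]]
contact_force: [-0.8, -0.0, 0.2]
grip_width: 0.0
finger_force: 0.2
```

jog_arm:
  rows:
    - {"xyz":[1,0,0],"yaw":0,"gripper":1}
    - {"xyz":[0,0,0],"yaw":0,"gripper":1}
    - {"xyz":[0,0,0],"yaw":0,"gripper":1}

```text
t: 11.43
ee_pos: [0.5582, 0.0399, 0.0423]
ee_rot: [[0.845, -0.535, 0.0], [-0.535, -0.845, -0.0], [0.0, -0.0, -1.0]]
contact_force: [0.3, 0.9, -0.4]
grip_width: 0.0002
finger_force: 0.0
```

jog_arm:
  rows:
    - {"xyz":[-4,0,0],"yaw":0,"gripper":1}
    - {"xyz":[-10,0,0],"yaw":0,"gripper":1}
    - {"xyz":[-12,0,0],"yaw":0,"gripper":1}
    - {"xyz":[0,0,-20],"yaw":0,"gripper":1}
    - {"xyz":[0,0,-25],"yaw":0,"gripper":1}
    - {"xyz":[0,0,-25],"yaw":0,"gripper":1}
    - {"xyz":[0,0,-20],"yaw":0,"gripper":1}
    - {"xyz":[0,0,0],"yaw":0,"gripper":1}
    - {"xyz":[0,0,0],"yaw":0,"gripper":1}
    - {"xyz":[0,0,0],"yaw":0,"gripper":1}

```text
t: 12.27
ee_pos: [0.535, 0.0544, 0.1317]
ee_rot: [[0.845, -0.535, -0.001], [-0.535, -0.845, 0.0], [-0.001, 0.0, -1.0]]
contact_force: [-0.8, -0.3, -0.8]
grip_width: 0.0002
finger_force: 0.0
```

```bash
python3 m.py
```

```text
12.2667 [0.53504318 0.05435514 0.13173272] [-0.83479018 -0.32726991 -0.7592515 ]
lid [0.59142762 0.01925305] 1734 stand [0.59090785 0.03068193 0.0494791 ]
now d tool [-6.55443679 -9.37702979]
first d tool [ 1.78479537 -0.12068193]
jar rel TCP [66.41605494 -0.51567008]
```

About 1.8 mm short, but this stand fit was spoiled, so I'll raise the hand straight up (camera directly over the jar) and look.

jog_arm:
  rows:
    - {"xyz":[0,0,-25],"yaw":0,"gripper":1}
    - {"xyz":[0,0,-25],"yaw":0,"gripper":1}
    - {"xyz":[0,0,-25],"yaw":0,"gripper":1}
    - {"xyz":[0,0,-25],"yaw":0,"gripper":1}
    - {"xyz":[0,0,0],"yaw":0,"gripper":1}
    - {"xyz":[0,0,0],"yaw":0,"gripper":1}
    - {"xyz":[0,0,0],"yaw":0,"gripper":1}

```text
t: 12.9
ee_pos: [0.5354, 0.054, 0.231]
ee_rot: [[0.845, -0.535, -0.002], [-0.535, -0.845, 0.0], [-0.002, 0.001, -1.0]]
contact_force: [0.1, -0.1, -0.7]
grip_width: 0.0002
finger_force: 0.0
```

```bash
python3 m.py
python3 - <<'E'
from h import *
s,c=wrist();v=c["color"].copy()
u=proj(c,[.593,.0182,.04]).astype(int);k=5
x0,y0=max(u[0]-55,0),max(u[1]-55,0)
w=cv2.resize(v[y0:y0+110,x0:x0+110],None,fx=k,fy=k,interpolation=cv2.INTER_CUBIC)
for a in np.linspace(0,6.28,72):
    p=proj(c,[.593+.044*np.cos(a),.0182+.044*np.sin(a),.03]);q=((p-[x0,y0]+.5)*k);cv2.circle(w,tuple(map(int,q)),1,(255,0,255),-1)
cv2.imwrite("pics/w5.png",w)
E
```

```text
12.9 [0.53540909 0.05399098 0.23098415] [ 0.07808193 -0.08828136 -0.71462063]
lid [0.59151764 0.01952746] 760 stand [0.60091659 0.04834782 0.00748166]
now d tool [ -7.490113   -29.37433314]
first d tool [1.85562652 0.15872443]
jar rel TCP [65.84094232 -0.92818322]
```

View pics/w5.png

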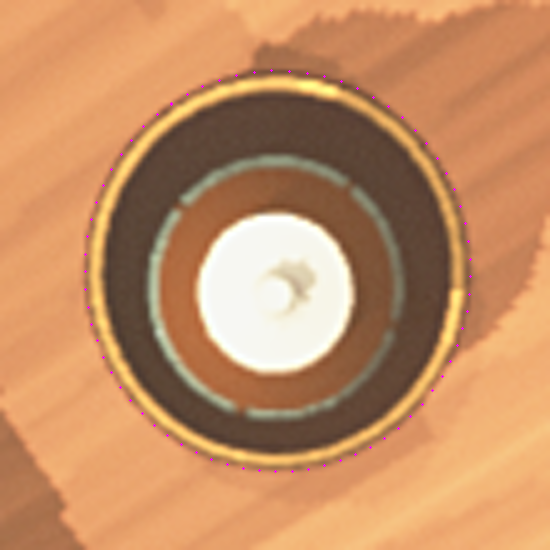

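The ring fits (0.593, 0.0182). The belly circle spans rows 155–418 and the ring 73–467, so the jar is slightly short, towards the bottom of the picture. I'll ray-cast those edges at their own heights to get the exact remainder.

Run:
```python
from h import *
s,c=wrist();R=np.array(s["ee_rot"]).T[:2,:2];k=5
u=proj(c,[.593,.0182,.04]).astype(int);x0,y0=max(u[0]-55,0),max(u[1]-55,0)
def cen(l,r,t,b,z):
    my,mx=(t+b)/2,(l+r)/2
    P=[ray(c,x0+a/k-.5,y0+d/k-.5,z)[:2] for a,d in((l,my),(r,my),(mx,t),(mx,b))]
    P=[R@p*1000 for p in P];return [P[2][0]/2+P[3][0]/2,P[0][1]/2+P[1][1]/2],P[2][0]-P[3][0],P[1][1]-P[0][1]
print(y0,x0)
a=cen(88,467,73,467,.03);print("ring",a)
for n,q in(("belly",(150,404,155,418,.054)),("lid",(196,354,211,374,.088))):
    b=cen(*q);print(n,b[1:],"remaining",np.subtract(a[0],b[0]))
```

```text
54 197
ring ([np.float64(491.47765472705237), np.float64(-332.9097897716589)], np.float64(86.43456442416431), np.float64(86.32888395427062))
belly (np.float64(53.94172084152365), np.float64(53.965292047835305)) remaining [2.29487106 0.01211931]
lid (np.float64(29.916119317794312), np.float64(30.016560484602905)) remaining [2.38229513 0.24832466]
```

2.3 mm remain along x and nothing sideways. Final light tap: descend, then advance 29 mm from here.

jog_arm:
  rows:
    - {"xyz":[0,-0.5,23],"yaw":0,"gripper":1}
    - {"xyz":[0,0,23],"yaw":0,"gripper":1}
    - {"xyz":[0,0,23],"yaw":0,"gripper":1}
    - {"xyz":[0,0,24],"yaw":0,"gripper":1}
    - {"xyz":[0,0,24],"yaw":0,"gripper":1}
    - {"xyz":[0,0,24],"yaw":0,"gripper":1}
    - {"xyz":[0,0,24],"yaw":0,"gripper":1}
    - {"xyz":[0,0,23],"yaw":0,"gripper":1}
    - {"xyz":[0,0,0],"yaw":0,"gripper":1}
    - {"xyz":[8,0,0],"yaw":0,"gripper":1}
    - {"xyz":[8,0,0],"yaw":0,"gripper":1}
    - {"xyz":[6,0,0],"yaw":0,"gripper":1}
    - {"xyz":[2,0,0],"yaw":0,"gripper":1}
    - {"xyz":[1,0,0],"yaw":0,"gripper":1}
    - {"xyz":[1,0,0],"yaw":0,"gripper":1}
    - {"xyz":[1,0,0],"yaw":0,"gripper":1}
    - {"xyz":[0,0,0],"yaw":0,"gripper":1}
    - {"xyz":[0,0,0],"yaw":0,"gripper":1}

```text
t: 14.55
ee_pos: [0.5591, 0.04, 0.0444]
ee_rot: [[0.845, -0.535, -0.0], [-0.535, -0.845, 0.0], [-0.0, 0.0, -1.0]]
contact_force: [-0.4, 0.2, 1.0]
grip_width: -0.0003
finger_force: 0.0
```

jog_arm:
  rows:
    - {"xyz":[0.8,0,0],"yaw":0,"gripper":1}
    - {"xyz":[0.7,0,0],"yaw":0,"gripper":1}
    - {"xyz":[0,0,0],"yaw":0,"gripper":1}
    - {"xyz":[0,0,0],"yaw":0,"gripper":1}

```text
t: 14.88
ee_pos: [0.5605, 0.0391, 0.0442]
ee_rot: [[0.845, -0.535, -0.0], [-0.535, -0.845, -0.0], [0.0, 0.0, -1.0]]
contact_force: [0.4, 0.4, 0.3]
grip_width: 0.0002
finger_force: 0.0
```

jog_arm:
  rows:
    - {"xyz":[-4,0,0],"yaw":0,"gripper":1}
    - {"xyz":[-10,0,0],"yaw":0,"gripper":1}
    - {"xyz":[-12,0,0],"yaw":0,"gripper":1}
    - {"xyz":[0,0,-23],"yaw":0,"gripper":1}
    - {"xyz":[0,0,-23],"yaw":0,"gripper":1}
    - {"xyz":[0,0,-24],"yaw":0,"gripper":1}
    - {"xyz":[0,0,-24],"yaw":0,"gripper":1}
    - {"xyz":[0,0,-24],"yaw":0,"gripper":1}
    - {"xyz":[0,0,-24],"yaw":0,"gripper":1}
    - {"xyz":[0,0,-23],"yaw":0,"gripper":1}
    - {"xyz":[0,0,-23],"yaw":0,"gripper":1}
    - {"xyz":[0,0,0],"yaw":0,"gripper":1}
    - {"xyz":[0,0,0],"yaw":0,"gripper":1}
    - {"xyz":[0,0,0],"yaw":0,"gripper":1}

```text
t: 16.05
ee_pos: [0.5374, 0.0534, 0.2315]
ee_rot: [[0.845, -0.535, -0.001], [-0.535, -0.845, 0.0], [-0.001, 0.001, -1.0]]
contact_force: [0.6, 0.4, -0.4]
grip_width: -0.0002
finger_force: 0.0
```

```bash
python3 m.py
python3 - <<'E'
from h import *
s,c=wrist();v=c["color"].copy()
u=proj(c,[.593,.0182,.04]).astype(int);k=5
x0,y0=max(u[0]-55,0),max(u[1]-55,0);print(x0,y0)
w=cv2.resize(v[y0:y0+110,x0:x0+110],None,fx=k,fy=k,interpolation=cv2.INTER_CUBIC)
for r,z in((.044,.03),(.027,.054)):
  for a in np.linspace(0,6.28,72):
    p=proj(c,[.593+r*np.cos(a),.0182+r*np.sin(a),z]);q=((p-[x0,y0]+.5)*k);cv2.circle(w,tuple(map(int,q)),1,(255,0,255),-1)
cv2.imwrite("pics/w6.png",w)
E
```

```text
16.05 [0.53740999 0.05341889 0.23150608] [ 0.60767144  0.38771223 -0.38543768]
lid [0.59341472 0.01822965] 753 stand [0.59317126 0.0182069  0.03821885]
now d tool [-0.19349507  0.14948902]
first d tool [-0.441503    0.07799515]
jar rel TCP [66.14189704 -0.23851366]
197 56
```

View pics/w6.png

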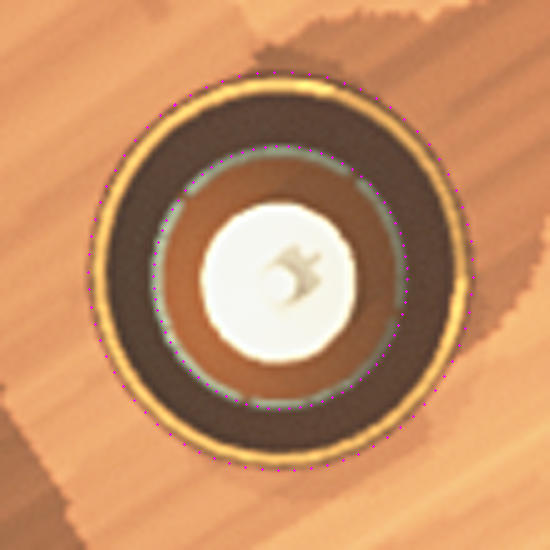

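The belly outline (rows 145–410) and the ring (rows 73–467) both lie on the predicted concentric circles. The jar is centred to within about 0.5 mm, the stand hasn't moved, and the hand is clear above, so I'm handing in.

```bash
python3 -c "
from h import *
print(arm.hand_in())"
```

```text
the job is handed in; nothing more can be done
None
```

The jar is upright and within about 0.5 mm of the stand's centre by wrist-camera measurement; the stand did not move, the hand is clear, and the job was handed in at about 16 s.

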